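# Hold a wire tensioner's sprung arm open at its stop

## Task

I want to thread the bench wire tensioner: first take whatever stands in the path of its sprung arm (the heat sink or the dropper bottle) and set it down upright on the bench, entirely out of the arm's reach all round and without dropping it or bumping it with the arm. Then swing the arm against the spring, fully home to its rubber stop, and finish while still holding it there - do not let go. Leave the other things where they stand.

Things in the scene. Friction and masses are not known exactly. Their poses are not given: they have to be found in the camera images.
- tensioner: Wire tensioner fixed to the bench. Origin on the bench under the pivot axis, z up; yaw varies. In its own frame (mm): grey base plate 8 high, x -35 to 70, y -33 to 67; aluminium hanger bracket over the pivot, x -20 to 46, y -20 to 20, top 65; stop pin with black rubber sleeve, top 34, at x -86, y 1, on an 8 high tongue that runs to x -103. The arm at rest points along -y.
- cage_arm (a joint): Angle (rad) of the sprung arm about the upright pivot axis: 0 at rest, grows clockwise seen from above, 1.4 at the stop, where it points nearly along the tensioner's own -x (its direction there is -pi/2 - value from +x). A spring drives it back to 0: 3.5 N at the pin at rest, 7.6 N at the stop; it does not stay when let go.
- cage_handle (a point): Point on the axis of the arm's upright round steel pin, 60 mm above the bench, 120 mm from the pivot axis; moves with the arm. Pin: 12 mm diameter, bare from 36 to 76 mm above the bench; may be pinched or pushed. The arm below is a cage of two aluminium plates 16 mm wide, 14 to 36 mm above the bench, with a 29 mm grey pulley under the pin. The arm reaches 135 mm from the pivot axis.
- cage_pivot (a point): Point on the upright pivot axis of the arm, 60 mm above the bench.
- heat_sink: Black finned heat sink, 40 (x) x 45 (y) x 26 mm (z), 85 g or so; origin at the centre of its underside; fins run along its x, stacked along y: grip it across the 45 mm in y. It stands either in the arm's path or away to the left.
- dropper_bottle: White closed plastic dropper bottle, 35 mm in diameter, 95 mm tall with a tapering cap (straight body up to about 55 mm), about 60 g; origin at the centre of its underside. It stands in the other of those two places.
- flux_tin: Round tin, 52 mm in diameter, 22 mm high, on the right; origin at the centre of its underside. Bystander.
- tape_roll: Roll of black tape, 61 mm in diameter, 19 mm high, at the far left; origin at the centre of its underside. Bystander.

How it is judged:
On the way, in this order (a step that is already met when the one before it is completed fails the run):
1. the thing in the way stands upright on the bench out of the arm's reach, let go, with the arm still at rest (horizontal distance between each of heat_sink, dropper_bottle and cage_pivot above 0.185 m and linear speed of each of heat_sink, dropper_bottle below 0.03 m/s and angle between each of heat_sink, dropper_bottle's own z axis and vertical below 0.15 rad and height (world z) of each of heat_sink, dropper_bottle below 0.012 m and contact force between each of heat_sink, dropper_bottle and the fingers below 0.1 N and contact force between each of heat_sink, dropper_bottle and the arm below 0.1 N and value of joint cage_arm below 0.1 rad), for 0.2 s.
2. the arm is swung to its stop (value of joint cage_arm above 1.35 rad), for 0.3 s.
At the end, for the whole second after the job is handed in: The robot, touching the sprung arm with over 1 N, holds it within 0.05 rad of its stop (joint above 1.35); heat sink and bottle stand upright (0.15 rad) and still on the bench, touched by neither robot nor arm, centres over 185 mm from the pivot axis (value of joint cage_arm above 1.35 rad and contact force between any of the fingers, the arm and cage_arm above 1 N and horizontal distance between each of heat_sink, dropper_bottle and cage_pivot above 0.185 m and linear speed of each of heat_sink, dropper_bottle below 0.03 m/s and angle between each of heat_sink, dropper_bottle's own z axis and vertical below 0.15 rad and height (world z) of each of heat_sink, dropper_bottle below 0.012 m and contact force between each of heat_sink, dropper_bottle and the fingers below 0.1 N and contact force between each of heat_sink, dropper_bottle and the arm below 0.1 N and contact force between each of heat_sink, dropper_bottle and cage_arm below 0.2 N); the arm keeps its last pose, push and grip.
It fails at once if the sprung arm was run into the heat sink or the bottle (contact force between any of heat_sink, dropper_bottle and cage_arm above 1 N).
It fails at once if the heat sink or the bottle was dropped from more than 30 mm ((height (world z) of heat_sink above 0.03 m and contact force between heat_sink and the fingers below 0.01 N and contact force between heat_sink and the arm below 0.01 N) or (height (world z) of dropper_bottle above 0.03 m and contact force between dropper_bottle and the fingers below 0.01 N and contact force between dropper_bottle and the arm below 0.01 N)).
It fails at once if both the heat sink and the bottle were moved, though only one was in the way (distance of each of heat_sink, dropper_bottle from where it was at the start of the episode above 0.03 m).
It fails at once if the flux tin or tape roll was moved over 30 mm (distance of any of flux_tin, tape_roll from where it was at the start of the episode above 0.03 m).
It also fails if it takes over 48 s, if anything falls off the work surface, if the arm or the gripper's body presses on something with over 40 N, if the wrist force passes 120 N, or if a joint passes its speed limit or range.

## Robot

A 7-joint arm with a two-finger parallel gripper is mounted at the origin on a cart in front of the work surface, level with it; the furniture and walls round the work are solid. World frame = base frame: x ahead of the robot, y to its left, z up, the work surface at z = 0. Lengths are in m, angles in rad, forces in N, time in s.
With the tool pointing down it reaches from about 0.4 to 0.85 m from the base axis. Payload 4.5 kg.
Tool frame: the origin (TCP) lies midway between the tips of the shut fingers; the grasp point (between the pads) lies 19 mm behind it; z points along the fingers, y is the line along which they close (so a half turn about z gives the same grasp; the last joint's range is limited). The gripper opens to 88 mm and grips with 3 to 60 N. Pads are 18 mm wide; open, the fingers measure 123 mm over their backs; the gripper's body (75 mm by 187 mm) begins 45 mm behind the grasp point.
Start: joints at [1.214, 0.689, -0.195, 1.565, 0.157, 0.902, -0.215], TCP at [0.238, -0.578, 0.239] pointing down, gripper open.
Joint ranges: [-3.01, 3.01], [-0.46, 2.08], [-1.47, 1.51], [0.13, 2.56], [-1, 4.14], [0.04, 2.09], [-2.66, 2.66]. Speed limits (rad/s): [2.57, 2.57, 3.14, 3.14, 3.14, 3.14, 3.14].

## Interface

Orientations are given as a unit quaternion [x, y, z, w].
In Python, from plant import r gives the robot as it stands. The module is installed in compiled form; this text tells all that it offers.
- The arm moves only by the tool step_arm, never from a script. Its argument "series" is a list of rows, each a list of 7 numbers: the shift along the world's x, y, z in mm, then the turn, a rotation vector about the world's x, y, z in rad, then the closure, from 0 (fully open) to 1 (shut). A call has 1 to 20 rows; each row shifts and turns the commanded pose from where the row before left it; what a row does not reach is not made up. A row lasts 1/10 s, in which the tool goes at most 50 mm and 8.59 degrees, less where a joint would pass 70% of its speed; a pose out of reach is approached as far as the arm can. A call is refused whole if a number of a shift passes 50 or a number of a turn 0.15, either way. A call with a gripper value outside its range is refused whole. The fingers move at their own pace and stop on an object; "force" is the grip in N (left out, the last holds). Time passes only in rows, so rows that do not move let the fingers close. It gives the time, the measured TCP pose, the force, the opening and the grip force at its end, in the units of the state.
- r.get_state(): the state, without advancing time (a new reading comes with each control period).
- r.snapshot(name): name is "scene" or "top"; returns (picture, depth): 400x640x3 uint8, blue, green, red; 400x640 float32, m along the optical axis (not along the pixel's ray), 0 where there is no reading.
- r.get_calibration(name): a dict with "intrinsics" (3x3 intrinsics, pixels), "pose" (4x4, takes a point from camera to world coordinates). Camera axes: x right, y up, looking along -z (the intrinsics and any distortion apply to the point x, -y, -z); pixel columns grow to the right and rows downward; lengths in m; the calibration is good to about 2 mm. A picture is of the moment at which its call begins. get_calibration takes no time and is no camera call.
- r.finish_job(): hands the job in; it is judged then, once.
The state is a dict: "clock": time; "q": joint angles; "qd": joint speeds; "joint_torque": joint torques, N m; "tool_pos": TCP position; "eef_rot": TCP orientation; "contact_force": force on the tool from outside, world axes, zero at the start; "moment": the same for the moment, N m; "opening": opening from 0.0 (shut) to 1.0 (fully open); "finger_force": force on a finger pad.
Only numpy, scipy, OpenCV 4.12 (cv2) and the standard library are available. Lean on these libraries where they do the work, as an engineer would, in place of code of your own. Each camera call takes 0.05 s, during which the arm holds its last target. There are 200 camera calls.

## Working session

There is one attempt and no reset: what is moved stays moved. The work goes in short steps, Python scripts to look and compute and a tool call to move; the robot and the scene stay as the last step left them, time stands still between calls to the robot, and variables do not carry over. Pictures are saved under pics/ and viewed, at most 10 in all, crops included, and the job is handed in when it is done.

Besides the shell and the picture viewer there is one more tool, called after ">>>" in YAML: its name, and indented under it one key for each argument. step_arm: Moves the arm, as the interface text tells. Its arguments: {"type":"object","properties":{"series":{"type":"array"},"force":{"type":"number"}},"required":["series"]}

```bash
mkdir -p pics
cat > h.py <<'E'
import numpy as np, cv2
from plant import r
def world(name, depth, uv, win=1):
    c=r.get_calibration(name); K=np.array(c["intrinsics"]); T=np.array(c["pose"]); out=[]
    for u,v in uv:
        p=depth[v-win:v+win+1,u-win:u+win+1]; p=p[p>0]
        d=np.median(p) if p.size else np.nan
        x=(u-K[0,2])/K[0,0]*d; y=(v-K[1,2])/K[1,1]*d
        out.append((T@[x,-y,-d,1])[:3])
    return np.array(out)
E
python3 - <<'E'
from h import *
for n in("top","scene"):
    im,d=r.snapshot(n); cv2.imwrite(f"pics/{n}0.png",im); np.save(f"{n}0.npy",d)
    c=r.get_calibration(n); print(n,{k:np.round(v,3).tolist() for k,v in c.items()})
print(r.get_state())
E
```

```text
top {'intrinsics': [[394.774, 0.0, 321.643], [0.0, 394.774, 196.114], [0.0, 0.0, 1.0]], 'pose': [[-0.053, 0.976, -0.211, 0.367], [-0.999, -0.052, 0.012, -0.028], [0.0, 0.211, 0.977, 1.066], [0.0, 0.0, 0.0, 1.0]]}
scene {'intrinsics': [[441.833, 0.0, 319.042], [0.0, 441.833, 195.182], [0.0, 0.0, 1.0]], 'pose': [[-0.902, 0.225, -0.368, 0.105], [-0.431, -0.496, 0.754, 0.896], [-0.013, 0.839, 0.545, 0.727], [0.0, 0.0, 0.0, 1.0]]}
{'clock': 0.1, 'q': array([ 1.21382178,  0.68992473, -0.19456121,  1.56624729,  0.15729685,
        0.90250577, -0.21512537]), 'qd': array([ 2.23592076e-03, -4.05928095e-03, -1.94561343e-04, -3.25807924e-03,
       -9.21591916e-04, -2.01178572e-05, -7.12468067e-04]), 'joint_torque': array([-3.71646165e-03, -5.28498244e+01, -1.27117887e+00, -1.53836668e+01,
       -5.25322650e-02,  2.00947157e-03,  4.43133717e-05]), 'tool_pos': array([ 0.23782548, -0.57735657,  0.23797398]), 'eef_rot': array([ 9.80964279e-01,  1.94186426e-01, -2.10012375e-04, -8.19452278e-04]), 'contact_force': array([0.18552359, 0.03816077, 0.20932745]), 'moment': array([-0.02111218,  0.03940666, -0.02113279]), 'finger_force': 0.0, 'opening': 0.9997863221353034}
```

View pics/top0.png

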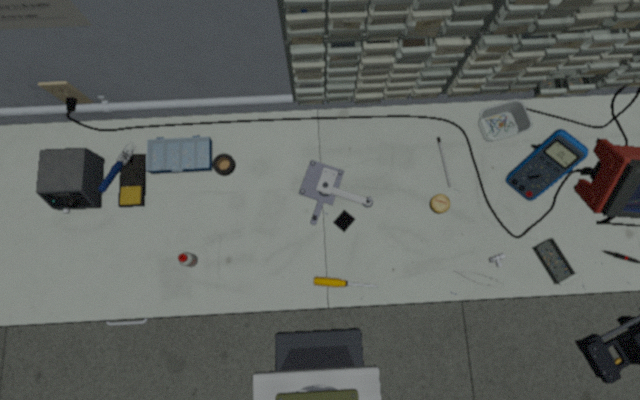

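View pics/scene0.png

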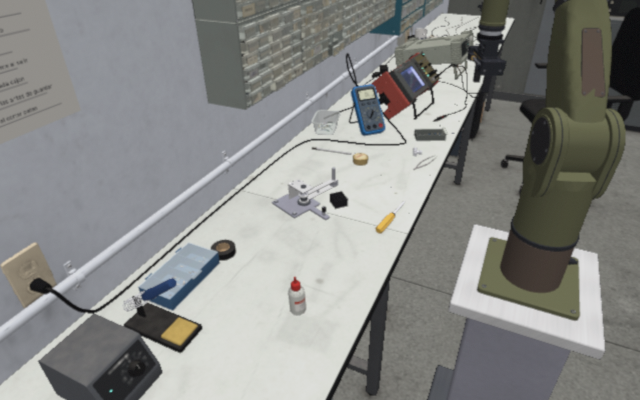

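The top view shows the heat sink (345,220) in the path between the pin (368,202) and the stop (315,220). The bottle is at (187,259), the tin at (440,203) and the tape at (224,164).

Run:
```python
from h import *
im=cv2.imread("pics/top0.png"); d=np.load("top0.npy")
c=im[150:240,285:395]; cv2.imwrite("pics/crop0.png",cv2.resize(c,None,fx=7,fy=6.6667 and 7,interpolation=cv2.INTER_CUBIC)[:600])
uv=[(345,220),(368,202),(326,186),(315,220),(187,259),(440,203),(224,164),(330,281),(300,240)]
print(np.round(world("top",d,uv),3))
# heat sink: cloud 15..32mm in the neighbourhood, dark
vv,uu=np.mgrid[195:240,325:365]; uv=np.c_[uu.ravel(),vv.ravel()]
P=world("top",d,uv,0); g=im[uv[:,1],uv[:,0]].max(1)
m=(g<75)&(P[:,2]>.014)&(P[:,2]<.034)
Q=P[m]; print(m.sum(), cv2.minAreaRect((Q[:,:2]*1000).astype(np.float32)), Q[:,2].mean())
```

```text
[[ 0.525 -0.1    0.017]
 [ 0.563 -0.16   0.057]
 [ 0.61  -0.053  0.065]
 [ 0.528 -0.019  0.022]
 [ 0.44   0.307  0.063]
 [ 0.556 -0.358  0.023]
 [ 0.704  0.228  0.001]
 [ 0.367 -0.05   0.022]
 [ 0.479  0.024  0.001]]
142 ((545.4381103515625, -74.23248291015625), (99.40882110595703, 43.549957275390625), 43.97783660888672) 0.02354731538856104
```

View pics/crop0.png

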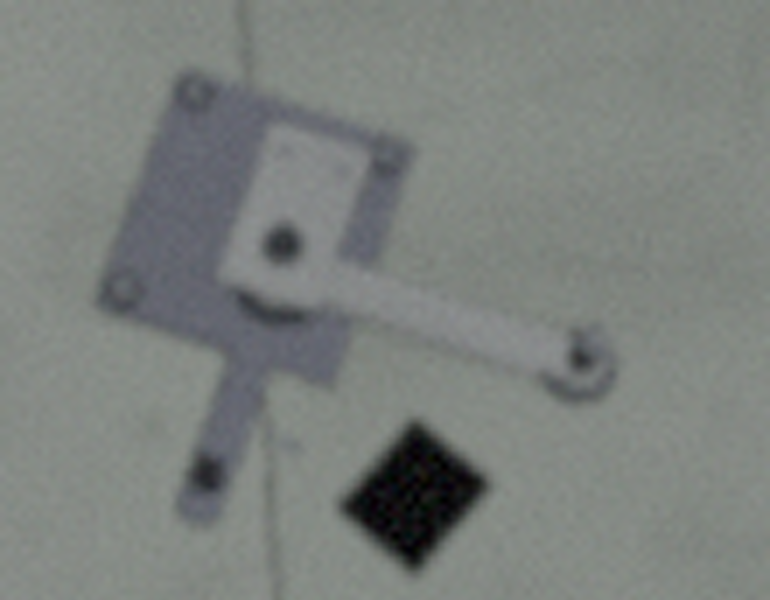

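```bash
cat >> h.py <<'E'
def plane(name, uv, z):
    c=r.get_calibration(name); K=np.array(c["intrinsics"]); T=np.array(c["pose"])
    u,v=uv; ray=T[:3,:3]@[(u-K[0,2])/K[0,0],-(v-K[1,2])/K[1,1],-1]
    return T[:3,3]+ray*(z-T[2,3])/ray[2]
E
python3 - <<'E'
from h import *
f=lambda x,y:((x+.5)/7-.5+285,(y+.5)/7-.5+150)
C=np.array([plane("top",f(*p),.026)[:2] for p in[(417,420),(490,487),(415,572),(340,505)]])
print("corners",C.round(4).tolist(),"mean",C.mean(0)); e=np.roll(C,-1,0)-C
print("edges",np.linalg.norm(e,axis=1).round(4),np.arctan2(e[:,1],e[:,0]).round(3))
pv=plane("top",f(283,243),.065)[:2]; pin=plane("top",f(582,352),.076)[:2]; st=plane("top",f(207,473),.034)[:2]
print(pv,pin,st,np.linalg.norm(pin-pv),np.linalg.norm(st-pv),np.arctan2(*(pin-pv)[::-1]),np.arctan2(*(st-pv)[::-1]))
print("dist hs", np.linalg.norm(C.mean(0)-pv))
im=cv2.imread("pics/scene0.png")[185:235,265:355]; cv2.imwrite("pics/crop1.png",np.clip(cv2.resize(im,None,fx=8,fy=8,interpolation=cv2.INTER_CUBIC)*1.,0,255))
a=cv2.imread("pics/top0.png")[205:237,328:360]; cv2.imwrite("pics/crop2.png",np.clip(cv2.resize(a,None,fx=16,fy=16,interpolation=cv2.INTER_CUBIC)*4.,0,255))
E
```

```text
corners [[0.5517, -0.0987], [0.5244, -0.1247], [0.4935, -0.0941], [0.5205, -0.0673]] mean [ 0.52250321 -0.09620782]
edges [0.0377 0.0435 0.038  0.0442] [-2.38   2.36   0.781 -0.788]
[ 0.61434189 -0.05049087] [ 0.56480738 -0.15722174] [ 0.53417564 -0.01757926] 0.11766540256029856 0.08665911975888635 -2.0053192625399467 2.7520315276532257
dist hs 0.1025884145388214[ WARN:0@0.604] global loadsave.cpp:1063 imwrite_ Unsupported depth image for selected encoder is fallbacked to CV_8U.
```

View pics/crop2.png

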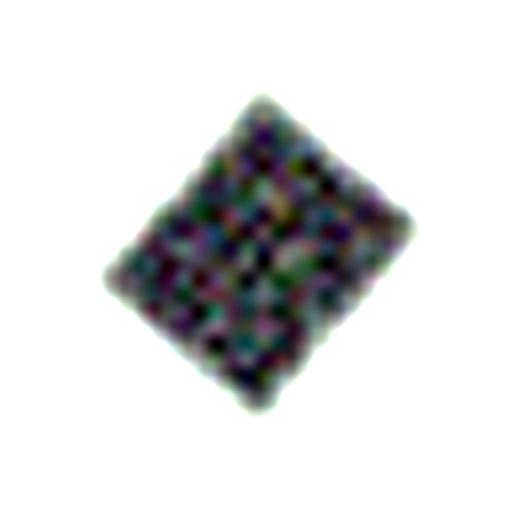

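View pics/crop1.png

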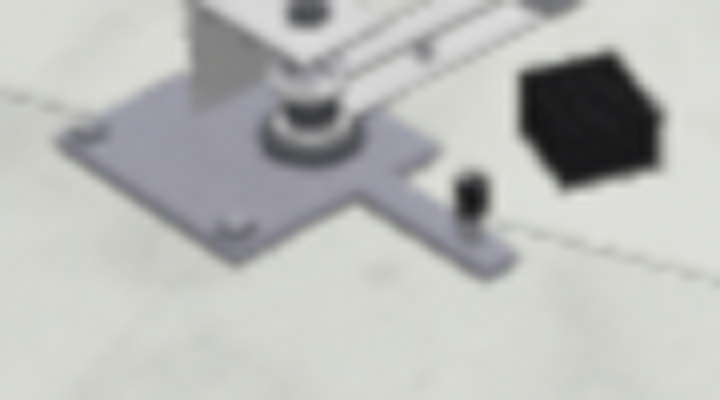

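The heat sink's centre is (0.523,-0.096), with its 45 mm side along -45°. The pivot is at (0.614,-0.05) and the pin at about (0.564,-0.158). I need to keep the gripper body above the pin (76 mm), so TCP z is about 15 mm. Now going above the heat sink.

>>> step_arm:
  series:
    - [23.7,40.1,-3,0,0,0.033,0.36]
    - [23.7,40.1,-3,0,0,0.033,0.36]
    - [23.7,40.1,-3,0,0,0.033,0.36]
    - [23.7,40.1,-3,0,0,0.033,0.36]
    - [23.7,40.1,-3,0,0,0.033,0.36]
    - [23.7,40.1,-3,0,0,0.033,0.36]
    - [23.7,40.1,-3,0,0,0.033,0.36]
    - [23.7,40.1,-3,0,0,0.033,0.36]
    - [23.7,40.1,-3,0,0,0.033,0.36]
    - [23.7,40.1,-3,0,0,0.033,0.36]
    - [23.7,40.1,-3,0,0,0.033,0.36]
    - [23.7,40.1,-3,0,0,0.033,0.36]
    - [0,0,0,0,0,0,0.36]
    - [0,0,0,0,0,0,0.36]
  force: 20

```text
clock: 1.5
tool_pos: [0.5225, -0.0954, 0.2023]
eef_rot: [0.923, 0.385, -0.0, -0.0]
contact_force: [-0.0, -0.0, -0.5]
opening: 0.642
finger_force: 0.0
```

>>> step_arm:
  series:
    - [0,0,-40,0,0,0,0.36]
    - [0,0,-40,0,0,0,0.36]
    - [0,0,-35,0,0,0,0.36]
    - [0,0,-25,0,0,0,0.36]
    - [0,0,0,0,0,0,0.36]
    - [0,0,0,0,0,0,0.36]

```text
clock: 2.1
tool_pos: [0.5219, -0.0982, 0.063]
eef_rot: [0.924, 0.382, -0.001, 0.0]
contact_force: [1.3, 0.1, -0.3]
opening: 0.637
finger_force: 0.0
```

Run:
```python
from h import *
im,d=r.snapshot("scene"); cv2.imwrite("pics/s1.png",cv2.resize(im[120:240,250:410],None,fx=5,fy=5,interpolation=cv2.INTER_CUBIC))
print(r.get_state()["tool_pos"])
```

```text
[ 0.52275206 -0.09790376  0.06376318]
```

View pics/s1.png

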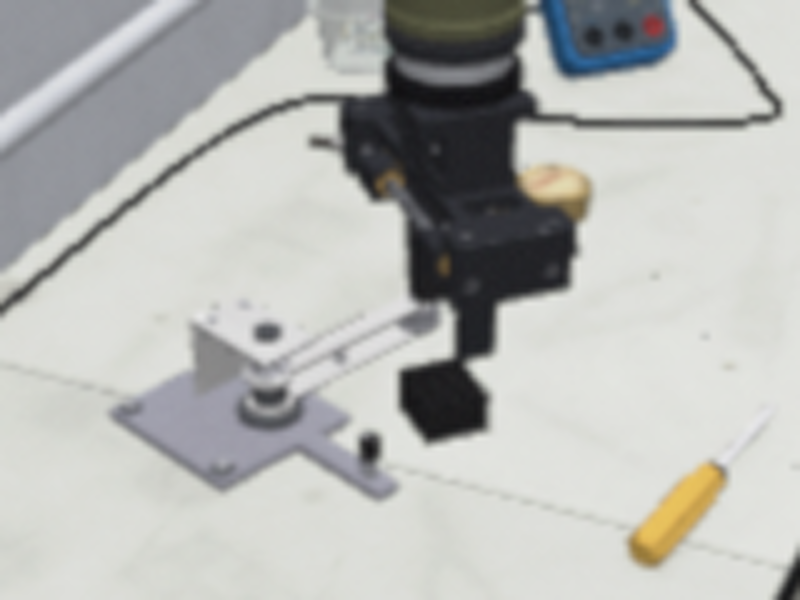

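The gripper hangs over the heat sink: the finger tip is at about (475,358) in the crop and the heat sink's top at (445,385). I'll check this by projection.

Run:
```python
from h import *
c=r.get_calibration("scene");K=np.array(c["intrinsics"]);Ti=np.linalg.inv(np.array(c["pose"]))
def pj(p):
    q=Ti@[*p,1]; x=K@[q[0],-q[1],-q[2]]; u=x[:2]/x[2]; return ((u-[250,120])*5).round()
s=r.get_state();t=s["tool_pos"];print(t)
for e in(28,45,-28,-45): print("finger",e,pj([t[0]+e*.000707,t[1]-e*.000707,t[2]]))
for a,b in((20,22.5),(20,-22.5),(-20,-22.5),(-20,22.5)):
    print("hs",a,b,pj([.523+(a+b)*.000707,-.096+(a-b)*.000707,.026]))
```

```text
[ 0.52275206 -0.09790376  0.06376318]
finger 28 [432. 298.]
finger 45 [422. 284.]
finger -28 [469. 346.]
finger -45 [480. 361.]
hs 20 22.5 [402. 365.]
hs 20 -22.5 [430. 405.]
hs -20 -22.5 [495. 391.]
hs -20 22.5 [465. 352.]
```

>>> step_arm:
  series:
    - [0,1,-20,0,0,0,0.36]
    - [0,0,-15,0,0,0,0.36]
    - [0,0,-8,0,0,0,0.36]
    - [0,0,-5,0,0,0,0.36]
    - [0,0,0,0,0,0,0.36]
    - [0,0,0,0,0,0,0.36]

```text
clock: 2.75
tool_pos: [0.523, -0.0959, 0.0155]
eef_rot: [0.924, 0.383, 0.001, 0.0]
contact_force: [0.4, 0.7, 0.3]
opening: 0.639
finger_force: 0.0
```

>>> step_arm:
  series:
    - [0,0,0,0,0,0,0.45]
    - [0,0,0,0,0,0,0.6]
    - [0,0,0,0,0,0,0.6]
    - [0,0,0,0,0,0,0.6]
    - [0,0,0,0,0,0,0.6]
    - [0,0,0,0,0,0,0.6]
  force: 20

```text
clock: 3.35
tool_pos: [0.5229, -0.0958, 0.0153]
eef_rot: [0.924, 0.383, 0.0, 0.0]
contact_force: [-0.5, -0.6, 5.0]
opening: 0.498
finger_force: 20.0
```

>>> step_arm:
  series:
    - [0,0,5,0,0,0,0.6]
    - [0,0,10,0,0,0,0.6]
    - [0,0,10,0,0,0,0.6]
    - [-15,0,0,0,0,0,0.6]
    - [-25,0,0,0,0,0,0.6]
    - [-25,-10,0,0,0,0,0.6]
    - [-5,-30,0,0,0,0,0.6]
    - [0,-35,0,0,0,0,0.6]
    - [0,-35,0,0,0,0,0.6]
    - [0,-25,0,0,0,0,0.6]
    - [0,-10,0,0,0,0,0.6]
    - [0,0,0,0,0,0,0.6]
    - [0,0,0,0,0,0,0.6]
    - [0,0,0,0,0,0,0.6]

```text
clock: 4.75
tool_pos: [0.4529, -0.2384, 0.0398]
eef_rot: [0.923, 0.385, 0.0, -0.001]
contact_force: [0.1, 0.5, -1.1]
opening: 0.497
finger_force: 20.0
```

Run:
```python
from h import *
im,d=r.snapshot("scene"); cv2.imwrite("pics/s2.png",cv2.resize(im[100:240,260:430],None,fx=4,fy=4,interpolation=cv2.INTER_CUBIC))
s=r.get_state();print(s["tool_pos"],s["opening"],s["finger_force"],s["q"].round(2))
```

```text
[ 0.45282397 -0.23861464  0.03979974] 0.4957159842720684 19.994121193885803 [ 0.48  0.89 -0.13  2.04  0.43  0.25 -0.81]
```

View pics/s2.png

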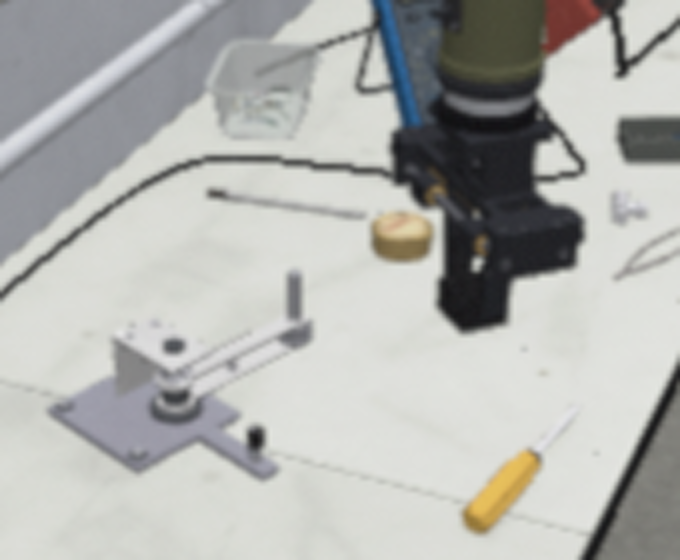

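The heat sink is held upright at about (475,300) in the crop and the surroundings are clear. Setting it down, releasing and rising.

>>> step_arm:
  series:
    - [0,0,-10,0,0,0,0.6]
    - [0,0,-8,0,0,0,0.6]
    - [0,0,-4,0,0,0,0.6]
    - [0,0,-2,0,0,0,0.6]
    - [0,0,-0.5,0,0,0,0.6]
    - [0,0,0,0,0,0,0.6]
    - [0,0,0,0,0,0,0.45]
    - [0,0,0,0,0,0,0.3]
    - [0,0,0,0,0,0,0.3]
    - [0,0,0,0,0,0,0.3]

```text
clock: 5.8
tool_pos: [0.4526, -0.2408, 0.0152]
eef_rot: [0.924, 0.383, 0.0, 0.0]
contact_force: [-0.5, 0.5, 0.6]
opening: 0.702
finger_force: 0.0
```

>>> step_arm:
  series:
    - [0,0,10,0,0,0,0.3]
    - [0,0,30,0,0,0,0.3]
    - [0,0,40,0,0,0,0.3]
    - [0,0,30,0,0,0,0.3]
    - [0,0,0,0,0,0,0.3]
    - [0,0,0,0,0,0,0.3]

```text
clock: 6.4
tool_pos: [0.4527, -0.241, 0.1261]
eef_rot: [0.924, 0.383, 0.001, 0.001]
contact_force: [-0.1, 0.4, -0.4]
opening: 0.701
finger_force: 0.0
```

Run:
```python
from h import *
im,d=r.snapshot("scene"); cv2.imwrite("pics/s3.png",cv2.resize(im[100:240,260:430],None,fx=4,fy=4,interpolation=cv2.INTER_CUBIC))
K=0
# pin from the scene camera: crop s2 pin top centre (294,273)/4+offset at z=.076
for uv in((294,273),): print("pin",plane("scene",(260+(uv[0]+.5)/4-.5,100+(uv[1]+.5)/4-.5),.076))
s=r.get_state();print(s["tool_pos"],s["opening"],s["q"].round(2))
```

```text
pin [ 0.57073717 -0.15687905  0.076     ]
[ 0.45205157 -0.24073735  0.12520565] 0.6977062775044858 [ 0.55  0.73 -0.24  2.    0.38  0.45 -0.76]
```

View pics/s3.png

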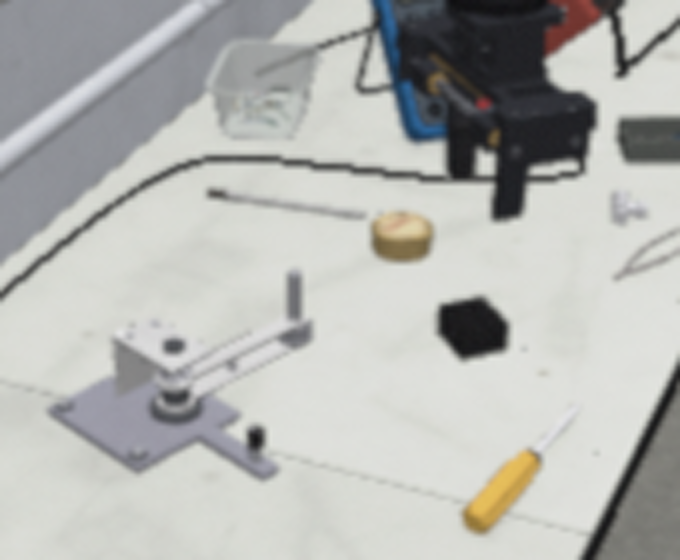

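The heat sink stands upright at (472,327). The pin is at about (0.567,-0.157). Moving over the pin with the gripper open, then descending.

>>> step_arm:
  series:
    - [15,11,0,0,0,0,0]
    - [30,22,0,0,0,0,0]
    - [35,25,0,0,0,0,0]
    - [25,19,0,0,0,0,0]
    - [10,7,0,0,0,0,0]
    - [0,0,0,0,0,0,0]
    - [0,0,-20,0,0,0,0]
    - [0,0,-30,0,0,0,0]
    - [0,0,-22,0,0,0,0]
    - [0,0,-10,0,0,0,0]
    - [0,0,0,0,0,0,0]
    - [0,0,0,0,0,0,0]
  force: 40

```text
clock: 7.65
tool_pos: [0.5671, -0.1576, 0.0437]
eef_rot: [0.924, 0.383, -0.0, 0.0]
contact_force: [0.8, -0.2, -0.3]
opening: 0.996
finger_force: 0.0
```

Run:
```python
from h import *
im,d=r.snapshot("scene"); cv2.imwrite("pics/s4.png",cv2.resize(im[100:240,260:430],None,fx=4,fy=4,interpolation=cv2.INTER_CUBIC))
s=r.get_state();print(s["tool_pos"],s["contact_force"],s["q"].round(2))
```

```text
[ 0.56773915 -0.15742942  0.04417172] [ 0.16040102 -0.35360083  0.16531314] [ 0.3   0.93 -0.19  1.8   0.36  0.45 -0.93]
```

View pics/s4.png

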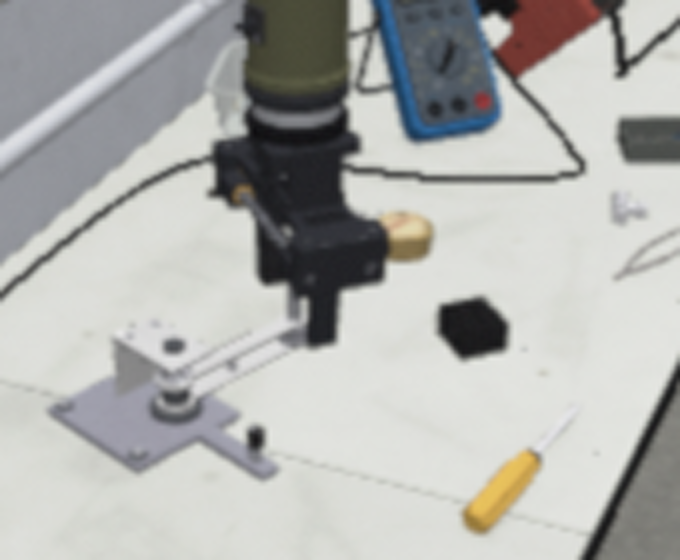

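The pin (294,305) is between the open fingers. Closing.

>>> step_arm:
  series:
    - [0,0,0,0,0,0,0.5]
    - [0,0,0,0,0,0,0.9]
    - [0,0,0,0,0,0,1]
    - [0,0,0,0,0,0,1]
    - [0,0,0,0,0,0,1]
    - [0,0,0,0,0,0,1]
    - [0,0,0,0,0,0,1]
    - [0,0,0,0,0,0,1]
  force: 40

```text
clock: 8.5
tool_pos: [0.5675, -0.1567, 0.0432]
eef_rot: [0.924, 0.383, -0.0, -0.0]
contact_force: [-0.2, 0.8, -0.6]
opening: 0.296
finger_force: 0.0
```

>>> step_arm:
  series:
    - [0,0,0,0,0,0,1]
    - [0,0,0,0,0,0,1]
    - [0,0,0,0,0,0,1]
    - [0,0,0,0,0,0,1]

```text
clock: 8.9
tool_pos: [0.5682, -0.1589, 0.0433]
eef_rot: [0.924, 0.383, 0.0, 0.002]
contact_force: [2.8, -4.9, -2.0]
opening: 0.118
finger_force: 40.0
```

Run:
```python
import numpy as np
p=np.array([.615,-.049]); a=-1.989-np.arange(0,1.4501,.0725)
P=1000*(p+.120*np.c_[np.cos(a),np.sin(a)]); print(np.diff(P,axis=0).round(1).tolist(),P[0],P[-1])
```

```text
[[-7.8, 3.8], [-7.5, 4.4], [-7.2, 4.9], [-6.8, 5.4], [-6.4, 5.9], [-6.0, 6.3], [-5.5, 6.8], [-5.0, 7.1], [-4.4, 7.5], [-3.9, 7.8], [-3.3, 8.0], [-2.7, 8.3], [-2.1, 8.4], [-1.5, 8.6], [-0.9, 8.7], [-0.3, 8.7], [0.4, 8.7], [1.0, 8.6], [1.6, 8.5], [2.2, 8.4]] [ 566.26564921 -158.65839253] [500.26806492 -13.83491684]
```

First half.

>>> step_arm:
  series:
    - [-7.8,3.8,0,0,0,-0.045,1]
    - [-7.5,4.4,0,0,0,-0.045,1]
    - [-7.2,4.9,0,0,0,-0.045,1]
    - [-6.8,5.4,0,0,0,-0.045,1]
    - [-6.4,5.9,0,0,0,-0.045,1]
    - [-6.0,6.3,0,0,0,-0.045,1]
    - [-5.5,6.8,0,0,0,-0.045,1]
    - [-5.0,7.1,0,0,0,-0.045,1]
    - [-4.4,7.5,0,0,0,-0.045,1]
    - [-3.9,7.8,0,0,0,-0.045,1]
    - [0,0,0,0,0,0,1]
    - [0,0,0,0,0,0,1]

```text
clock: 10.1
tool_pos: [0.5062, -0.1003, 0.0432]
eef_rot: [0.986, 0.165, -0.001, 0.002]
contact_force: [0.3, -7.8, -2.1]
opening: 0.12
finger_force: 40.0
```

>>> step_arm:
  series:
    - [-3.3,8.0,0,0,0,-0.045,1]
    - [-2.7,8.3,0,0,0,-0.045,1]
    - [-2.1,8.4,0,0,0,-0.045,1]
    - [-1.5,8.6,0,0,0,-0.045,1]
    - [-0.9,8.7,0,0,0,-0.045,1]
    - [-0.3,8.7,0,0,0,-0.045,1]
    - [0.4,8.7,0,0,0,-0.045,1]
    - [1.0,8.6,0,0,0,-0.045,1]
    - [0,0,0,0,0,0,1]
    - [0,0,0,0,0,0,1]

```text
clock: 11.1
tool_pos: [0.4952, -0.0326, 0.0431]
eef_rot: [1.0, -0.014, -0.002, 0.002]
contact_force: [-2.4, -8.5, -0.4]
opening: 0.121
finger_force: 40.0
```

>>> step_arm:
  series:
    - [1.0,4.5,0,0,0,-0.02,1]
    - [1.0,4.0,0,0,0,-0.02,1]
    - [1.0,4.0,0,0,0,-0.02,1]
    - [0,0,0,0,0,0,1]
    - [0,0,0,0,0,0,1]

```text
clock: 11.6
tool_pos: [0.4966, -0.0238, 0.0431]
eef_rot: [0.999, -0.046, -0.003, 0.004]
contact_force: [-4.4, -15.2, 0.7]
opening: 0.12
finger_force: 40.0
```

The force has jumped, so the arm is at the stop. A small extra preload, then verify.

>>> step_arm:
  series:
    - [0.6,2.5,0,0,0,0,1]
    - [0.6,2.5,0,0,0,0,1]
    - [0,0,0,0,0,0,1]
    - [0,0,0,0,0,0,1]
    - [0,0,0,0,0,0,1]
    - [0,0,0,0,0,0,1]
    - [0,0,0,0,0,0,1]

```text
clock: 12.3
tool_pos: [0.4967, -0.0233, 0.043]
eef_rot: [0.999, -0.048, -0.004, 0.007]
contact_force: [-6.0, -25.6, 1.2]
opening: 0.12
finger_force: 40.0
```

Run:
```python
from h import *
im,d=r.snapshot("scene"); cv2.imwrite("pics/s5.png",cv2.resize(im[130:270,260:420],None,fx=4,fy=4,interpolation=cv2.INTER_CUBIC))
s=r.get_state();print(s["tool_pos"],s["contact_force"],s["q"].round(2))
```

```text
[ 0.49663591 -0.02333346  0.04304131] [ -6.1726454  -24.97051935   0.63650139] [-0.08  0.88  0.04  2.08 -0.11  0.2  -1.62]
```

View pics/s5.png

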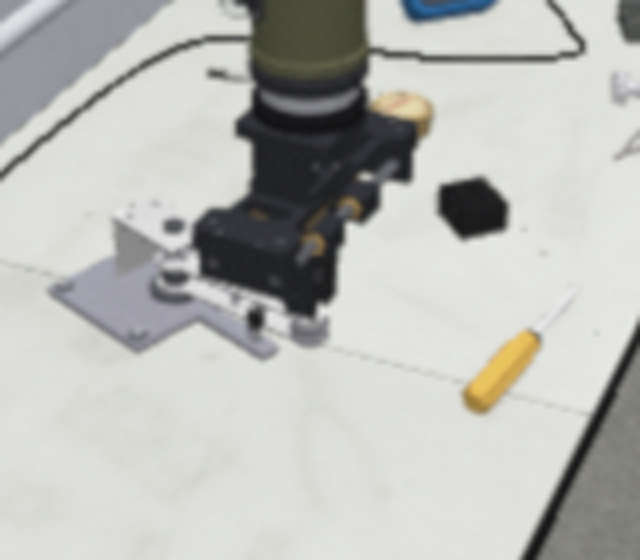

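The cage presses against the sleeve at (256,318), with the pin still gripped and the position unmoving as force rises to 25 N. The heat sink stands undisturbed at (472,207). Handing in.

```bash
python3 -c "
from plant import r
print(r.finish_job())"
```

```text
the job is handed in; nothing more can be done
None
```

I moved the heat sink upright to about 250 mm from the pivot, then swung the sprung arm to its stop and handed in with the gripper still holding the pin there at about 25 N; the hand-in returned no verdict.

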